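# Shut the marked air valve under the sliding cover

## Task

Slide the cover of the compressed-air box aside to its stop, by pushing it along its rails without lifting it, so that the two valve handles lie open to view. Then push the marked handle, the one with the round disc on its end, fully shut with the fingertips. Leave the cover slid aside, the plain handle as it is and the loose things in and round the box where they are.

Things in the scene. Friction and masses are not known exactly. Their poses are not given: they have to be found in the camera images.
- air_box: Fixed grey tray, 120 mm (x) by 420 mm (y, from -105 right to +315 mm left), floor 6 mm thick, rails on both long sides and end walls up to 22 mm high, buffers on the rails' left ends 32 mm. Origin on the table under the valve bay; x away from the robot, y left, yawed up to 0.15 rad. A manifold bar (x 20 to 40, y -105 to 65 mm, top 22 mm) carries two valves. Loose things lie on the floor, tops below 18 mm.
- cover_pull (a point): Middle of the top of the cover's pull, 80 mm above the table. The cover is a grey hood, 120 mm (box x) by 190 mm (box y), flat top at 54 mm. The pull is an upright black rib in its middle: 70 mm along box x, 12 mm thick along box y, 26 mm high, on a 3 mm foot that sticks out 5 mm. Pushed towards box +y it slides the cover with about 3 N; the cover stays where left and clears what lies on the tray's floor.
- cover (a joint): Sliding position of the cover in m along the box's y: at 0 to 0.03 (start) it hides both valve handles; it grows to the left, to the stop at 0.215, where its right edge is at box y = +115 mm.
- cover_hood (a joint): How far the cover's hood is lifted off its rails, in m: 0 when it rests on them as it should. It is held down only by its weight, 3 to 5 N.
- marked_end (a point): Top of the marked handle's round disc, on the disc's axis, 44 mm above the table. Both handles are plain steel levers on upright spindles, 8 mm thick, from 28 to 44 mm above the table. Only the marked one has a disc at its end, 26 mm across and 16 mm high, centred 50 mm from the spindle; it may be the left or the right one. About 2 N on the disc turn it.
- marked_valve: Foot of the marked valve's spindle, fixed on the manifold bar; origin on the spindle's axis, 22 mm above the table, axes as the box's. It stands at box x = +30 mm and either y = -65 or y = +25 mm; the plain valve has the other place.
- marked_handle (a joint): Angle of the marked handle in rad: 0 is fully open, the lever pointing to the box's -x (towards the robot); it grows clockwise seen from above, to 1.57 at the stop, shut, the lever pointing to the box's +y (left). It starts at 0 to 0.3 and stays where it is left.
- plain_end (a point): Point on top of the plain handle, 50 mm from its spindle, 44 mm above the table. This lever has no disc, only a rounded end 63 mm from the spindle; it turns just like the other and must be left open as found (0 to 0.2 rad).
- bobbin_1: Loose bobbin, 21 mm across, 11 mm high, on the tray's floor in the front right corner of the valve bay; origin at its underside.
- bobbin_2: Loose bobbin, 21 mm across, 11 mm high, on the tray's floor in the left, parking part; origin at its underside.
- chalk: Loose three-cornered tailor's chalk, 38 x 41 x 8 mm, on the tray's floor in the left, parking part; origin at its underside.
- web_roll: Loose roll of webbing, 61 mm across, 39 mm high, on the table behind the right end of the box; origin at its underside.
- pin_tin: Loose round tin, 67 mm across, 31 mm high, on the table to the left of the box; origin at its underside.
- buckle: Loose black buckle, 62 x 43 x 11 mm, on the table to the left of the box; origin at its underside.

How it is judged:
On the way, in this order (a step that is already met when the one before it is completed fails the run):
1. the cover is slid aside to its stop, the marked handle still open (value of joint cover above 0.195 m and value of joint marked_handle below 0.6 rad), for 0.2 s.
2. the marked handle is pushed shut (value of joint marked_handle above 1.4 rad), for 0.2 s.
At the end, for the whole second after the job is handed in: The cover is within 20 mm of its stop and rests on its rails, the marked handle is shut to within 0.17 rad of its stop and at rest, the plain handle's end is within 12 mm and every loose thing within 20 mm of where it was (value of joint cover above 0.195 m and value of joint cover_hood below 0.004 m and value of joint marked_handle above 1.4 rad and distance of plain_end from where it was at the start of the episode below 0.012 m and velocity of joint marked_handle below 0.05 rad/s and distance of each of bobbin_1, bobbin_2, chalk, web_roll, pin_tin, buckle from where it was at the start of the episode below 0.02 m); the robot touches nothing.
It fails at once if the cover is lifted more than 10 mm off its rails (value of joint cover_hood above 0.01 m).
It fails at once if the plain handle is moved: its end goes more than 12 mm (distance of plain_end from where it was at the start of the episode above 0.012 m).
It fails at once if a loose thing in or round the box is moved more than 20 mm or lifted (distance of any of bobbin_1, bobbin_2, chalk, web_roll, pin_tin, buckle from where it was at the start of the episode above 0.02 m).
It also fails if it takes over 48 s, if anything falls off the work surface, if the arm or the gripper's body presses on something with over 40 N, if the wrist force passes 120 N, or if a joint passes its speed limit or range.

## Robot

A 6-joint arm with a two-finger parallel gripper is mounted at the origin on a cart in front of the work surface, level with it; the furniture and walls round the work are solid. World frame = base frame: x ahead of the robot, y to its left, z up, the work surface at z = 0. Lengths are in m, angles in rad, forces in N, time in s.
With the tool pointing down it reaches from about 0.35 to 0.775 m from the base axis. Payload 7.3 kg.
Tool frame: the origin (TCP) lies at the very end of the fingers, on their centre line; the grasp point (between the pads) lies 19 mm behind it (grip_point_offset is the z of the grasp point in the tool frame, in m); z points along the fingers, y is the line along which they close (so a half turn about z gives the same grasp; the last joint's range is limited). The gripper opens to 92 mm and grips with 3 to 60 N. Pads are 19 mm wide; open, the fingers measure 130 mm over their backs; the gripper's body (75 mm by 190 mm) begins 47 mm behind the grasp point.
Start: joints at [1.15, 0.342, 1.524, -0, 1.275, -0.146], TCP at [0.142, 0.505, 0.227] pointing down, gripper open.
Joint ranges: [-2.53, 2.53], [-0.77, 2.02], [0.04, 2.7], [-1, 4.14], [0.28, 2.66], [-3.11, 3.11]. Speed limits (rad/s): [2.57, 2.57, 3.14, 3.14, 3.14, 3.14].

## Interface

Orientations are given as a rotation vector (axis times angle).
In Python, from plant import * gives the robot as it stands. The module is installed in compiled form; this text tells all that it offers.
- The arm moves only by the tool move_arm, never from a script. Its argument "motion" is a list of rows, each an object of numbers: "tx", "ty", "tz": the shift along the tool's x, y, z in m; "wx", "wy", "wz": the turn, a rotation vector about the tool's x, y, z in degrees; "jaw": the gripper command: -1 is shut, 1 is fully open, values between are in proportion. A call has 1 to 10 rows; each row shifts and turns the commanded pose from where the row before left it, along the tool's axes as they then stand; what a row does not reach is not made up. A row lasts 1/12 s, in which the tool goes at most 41.7 mm and 7.16 degrees, less where a joint would pass 70% of its speed; a pose out of reach is approached as far as the arm can. A call with a gripper value outside its range is refused whole. The fingers move at their own pace and stop on an object; "squeeze" is the grip in N (left out, the last holds). Time passes only in rows, so rows that do not move let the fingers close. It gives the time, the measured TCP pose, the force, the opening and the grip force at its end, in the units of the state.
- get_obs(): the state, without advancing time (a new reading comes with each control period).
- grab_frame(name): name is "scene" or "top" or "wrist"; returns the picture (400x640x3 uint8, blue, green, red); there is no depth.
- camera_params(name): a dict with "fx", "fy", "cx", "cy" (pixels), "dist_coeffs" ([k1, k2, p1, p2, k3] as OpenCV has them; the pictures are not rectified), "R" (3x3) and "t" (3): a world point X has camera coordinates R X + t; the wrist camera has in their place "mount" (4x4, takes a point from camera to tool coordinates, whose origin is the TCP and whose axes are the flange's). Camera axes: x right, y down, z forward; pixel columns grow to the right and rows downward; lengths in m; the calibration is good to about 2 mm. A picture is of the moment at which its call begins: read the wrist's pose just before it. camera_params takes no time and is no camera call.
- finish_job(): hands the job in; it is judged then, once.
The state is a dict: "time_s": time; "joint_positions": joint angles; "joint_vel": joint speeds; "joint_efforts": joint torques, N m; "position": TCP position; "tcp_rot": TCP orientation; "force": force on the tool from outside, world axes, zero at the start; "moment": the same for the moment, N m; "width": opening from 0.0 (shut) to 1.0 (fully open); "gripper_force": force on a finger pad.
Only numpy, scipy, OpenCV 4.12 (cv2) and the standard library are available. Lean on these libraries where they do the work, as an engineer would, in place of code of your own. Each camera call takes 0.05 s, during which the arm holds its last target. There are 200 camera calls.

## Working session

There is one attempt and no reset: what is moved stays moved. The work goes in short steps, Python scripts to look and compute and a tool call to move; the robot and the scene stay as the last step left them, time stands still between calls to the robot, and variables do not carry over. Pictures are saved under pics/ and viewed, at most 10 in all, crops included, and the job is handed in when it is done.

Besides the shell and the picture viewer there is one more tool, called after "Request:" as name([rows], argument=value, ...), one row to a line, values as JSON. move_arm: Moves the arm, as the interface text tells. Its arguments: {"type":"object","properties":{"motion":{"type":"array"},"squeeze":{"type":"number"}},"required":["motion"]}

```bash
mkdir -p pics
python3 - <<'E'
from plant import *
import cv2
o=get_obs();print(o['position'],o['tcp_rot'],o['time_s'],o['width'])
for n in ['top','scene']:
    cv2.imwrite(f'pics/{n}0.png',grab_frame(n)); p=camera_params(n); print(p)
print(camera_params('wrist'))
E
```

```text
[0.142259   0.50491082 0.22603901] [-4.30195593e-01 -3.11154166e+00  2.40702523e-03] 0.0 1.0018408214995556
{'fx': 482.91576333827567, 'fy': 482.91576333827567, 'cx': 316.1794994932469, 'cy': 193.0043857538918, 'dist_coeffs': array([0.02997838, 0.        , 0.        , 0.        , 0.        ]), 'R': array([[ 0.0278112 , -0.99951038,  0.01433636],
       [-0.99271306, -0.02929861, -0.11688619],
       [ 0.11724899, -0.01098115, -0.99304184]]), 't': array([0.07016644, 0.52475684, 1.30268522])}
{'fx': 425.34369453412455, 'fy': 425.34369453412455, 'cx': 323.32007333958313, 'cy': 202.50128491554264, 'dist_coeffs': array([-0.04989033,  0.        ,  0.        ,  0.        ,  0.        ]), 'R': array([[ 0.86481509, -0.50175531, -0.01834303],
       [-0.34217486, -0.56224264, -0.75286093],
       [ 0.36743873,  0.65736202, -0.65792397]]), 't': array([-0.41585849,  0.29723482,  0.76444156])}
{'fx': 324.7059759407561, 'fy': 324.7059759407561, 'cx': 314.461952832478, 'cy': 196.23824100616858, 'dist_coeffs': array([-0.0239759,  0.       ,  0.       ,  0.       ,  0.       ]), 'mount': array([[-4.70037944e-04, -9.64103837e-01, -2.65525085e-01,
         7.15255335e-02],
       [ 9.99999889e-01, -4.62274709e-04, -9.17317127e-05,
         4.99110792e-04],
       [-3.43066355e-05, -2.65525099e-01,  9.64103947e-01,
        -1.58362572e-01],
       [ 0.00000000e+00,  0.00000000e+00,  0.00000000e+00,
         1.00000000e+00]])}
```

View pics/top0.png

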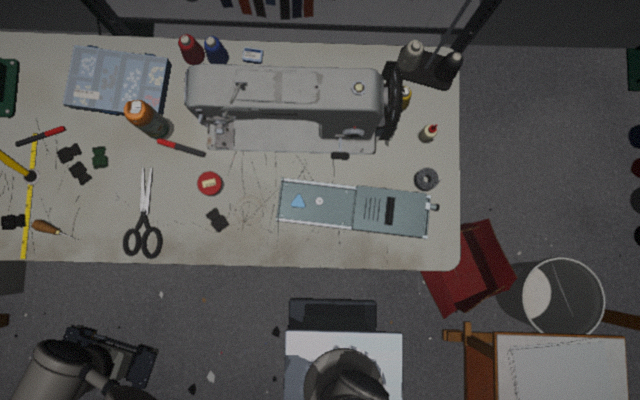

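View pics/scene0.png

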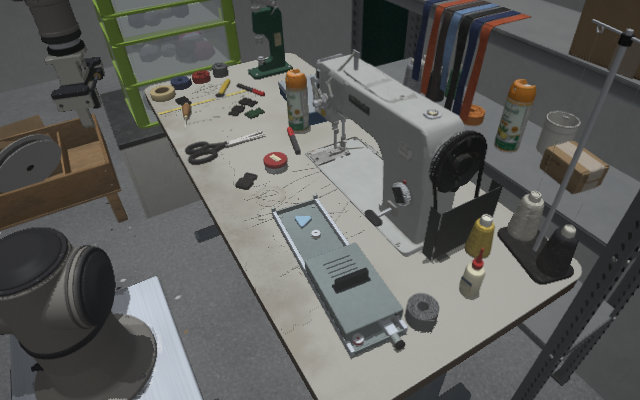

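```bash
cat > h.py <<'E'
from plant import *
import cv2, numpy as np
from scipy.spatial.transform import Rotation as Ro
def RT(n,o=None):
    p=camera_params(n)
    if n=='wrist':
        T=np.eye(4);T[:3,:3]=Ro.from_rotvec(o['tcp_rot']).as_matrix();T[:3,3]=o['position']
        W=np.linalg.inv(T@p['mount']);R,t=W[:3,:3],W[:3,3]
    else: R,t=p['R'],p['t']
    K=np.array([[p['fx'],0,p['cx']],[0,p['fy'],p['cy']],[0,0,1]])
    return K,p['dist_coeffs'],R,t
def back(n,uv,z,o=None):
    K,d,R,t=RT(n,o)
    q=cv2.undistortPoints(np.array([[uv]],float),K,d)[0,0]
    r=R.T@np.array([q[0],q[1],1]);c=-R.T@t
    return c+r*(z-c[2])/r[2]
def proj(n,X,o=None):
    K,d,R,t=RT(n,o)
    return cv2.projectPoints(np.array(X,float).reshape(-1,3),cv2.Rodrigues(R)[0],t,K,d)[0][:,0]
E
python3 - <<'E'
from h import *
im=cv2.imread('pics/top0.png')[165:250,265:450]
cv2.imwrite('pics/c.png',cv2.resize(im,None,fx=4.3,fy=4.3,interpolation=cv2.INTER_CUBIC))
E
```

```text
(no output)
```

View pics/c.png

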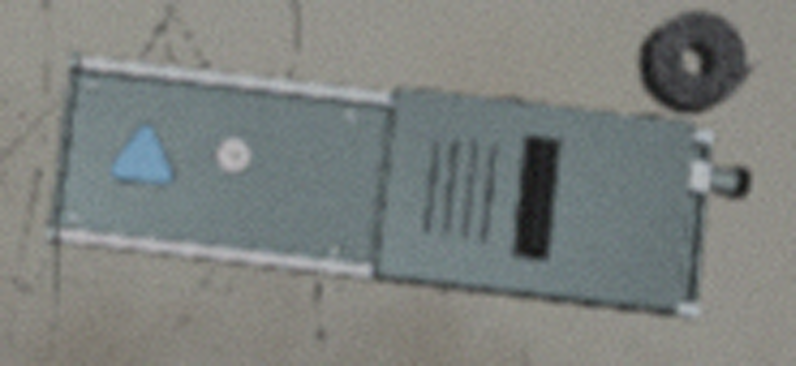

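Run:
```python
from h import *
f=lambda u,v,z:back('top',(265+u/4.3,165+v/4.3),z)
A=[f(395,90,.054),f(697,125,.054),f(690,306,.054),f(378,275,.054)]
P=[f(542,138,.08),f(532,257,.08)]
L=[f(78,62,.027),f(52,235,.027)]
Rt=[f(705,133,.022),f(688,310,.022)]
for n,x in zip('ALPR',(A,L,P,Rt)):
    print(n,np.round(x,4).tolist(), np.mean(x,0))
print('yaws',[np.arctan2(-(a-b)[0],(a-b)[1])for a,b in((A[0],A[1]),(A[3],A[2]),(L[0],Rt[0]),(L[1],Rt[1]))],np.arctan2(*(P[0]-P[1])[[1,0]]))
print(proj('top',[[0,0,0]]))
o=get_obs();print(Ro.from_rotvec(o['tcp_rot']).as_matrix().round(3))
```

```text
A [[0.5423, -0.0246, 0.054], [0.5257, -0.2156, 0.054], [0.4117, -0.2113, 0.054], [0.4253, -0.016, 0.054]] [ 0.47626897 -0.11688229  0.054     ]
L [[0.5581, 0.1778, 0.027], [0.4461, 0.1904, 0.027]] [0.50212822 0.18406935 0.027     ]
P [[0.5116, -0.1135, 0.08], [0.4379, -0.108, 0.08]] [ 0.47475511 -0.11077564  0.08      ]
R [[0.5246, -0.2286, 0.022], [0.4102, -0.2177, 0.022]] [ 0.46739572 -0.22313948  0.022     ]
yaws [np.float64(-0.08688192775962748), np.float64(-0.0697660492147923), np.float64(-0.08240345016120612), np.float64(-0.08776058962168257)] -0.07392718393687733
[[342.31955196 388.49914796]]
[[-0.962  0.271 -0.001]
 [ 0.271  0.962 -0.001]
 [ 0.    -0.001 -1.   ]]
```

Request:
move_arm([
  {"tx": -0.03, "wz": -5.45, "jaw": -1},
  {"tx": -0.03, "wz": -5.45, "jaw": -1},
  {"tx": -0.025, "ty": -0.03, "jaw": -1},
  {"tx": -0.025, "ty": -0.03, "jaw": -1},
  {"tx": -0.025, "ty": -0.03, "jaw": -1},
  {"tx": -0.025, "ty": -0.03, "jaw": -1},
  {"tx": -0.025, "ty": -0.03, "jaw": -1},
  {"tx": -0.025, "ty": -0.03, "jaw": -1},
  {"tx": -0.025, "ty": -0.03, "jaw": -1},
  {"tx": -0.025, "ty": -0.03, "jaw": -1},
])

```text
$.motion[0]: bad value
```

Request:
move_arm([
  {"tx": -0.03, "ty": 0, "tz": 0, "wx": 0, "wy": 0, "wz": -5.45, "jaw": -1},
  {"tx": -0.03, "ty": 0, "tz": 0, "wx": 0, "wy": 0, "wz": -5.45, "jaw": -1},
  {"tx": -0.025, "ty": -0.03, "tz": 0, "wx": 0, "wy": 0, "wz": 0, "jaw": -1},
  {"tx": -0.025, "ty": -0.03, "tz": 0, "wx": 0, "wy": 0, "wz": 0, "jaw": -1},
  {"tx": -0.025, "ty": -0.03, "tz": 0, "wx": 0, "wy": 0, "wz": 0, "jaw": -1},
  {"tx": -0.025, "ty": -0.03, "tz": 0, "wx": 0, "wy": 0, "wz": 0, "jaw": -1},
  {"tx": -0.025, "ty": -0.03, "tz": 0, "wx": 0, "wy": 0, "wz": 0, "jaw": -1},
  {"tx": -0.025, "ty": -0.03, "tz": 0, "wx": 0, "wy": 0, "wz": 0, "jaw": -1},
  {"tx": -0.025, "ty": -0.03, "tz": 0, "wx": 0, "wy": 0, "wz": 0, "jaw": -1},
  {"tx": -0.025, "ty": -0.03, "tz": 0, "wx": 0, "wy": 0, "wz": 0, "jaw": -1},
])

```text
time_s: 0.93
position: [0.3803, 0.234, 0.2266]
tcp_rot: [-0.133, -3.138, 0.0]
force: [1.6, 0.7, 0.9]
width: 0.327
gripper_force: 0.0
```

Request:
move_arm([
  {"tx": -0.012, "ty": -0.038, "tz": 0, "wx": 0, "wy": 0, "wz": 0, "jaw": -1},
  {"tx": -0.012, "ty": -0.038, "tz": 0, "wx": 0, "wy": 0, "wz": 0, "jaw": -1},
  {"tx": -0.012, "ty": -0.038, "tz": 0, "wx": 0, "wy": 0, "wz": 0, "jaw": -1},
  {"tx": -0.012, "ty": -0.038, "tz": 0, "wx": 0, "wy": 0, "wz": 0, "jaw": -1},
  {"tx": -0.012, "ty": -0.038, "tz": 0, "wx": 0, "wy": 0, "wz": 0, "jaw": -1},
  {"tx": -0.012, "ty": -0.038, "tz": 0, "wx": 0, "wy": 0, "wz": 0, "jaw": -1},
  {"tx": -0.012, "ty": -0.038, "tz": 0, "wx": 0, "wy": 0, "wz": 0, "jaw": -1},
  {"tx": -0.012, "ty": -0.038, "tz": 0, "wx": 0, "wy": 0, "wz": 0, "jaw": -1},
  {"tx": -0.012, "ty": -0.038, "tz": 0, "wx": 0, "wy": 0, "wz": 0, "jaw": -1},
  {"tx": 0, "ty": 0, "tz": 0, "wx": 0, "wy": 0, "wz": 0, "jaw": -1},
])

```text
time_s: 1.77
position: [0.4597, -0.1202, 0.2263]
tcp_rot: [0.141, 3.138, -0.004]
force: [0.2, -0.6, -0.4]
width: 0.007
gripper_force: 0.0
```

Run:
```python
from h import *
o=get_obs();print(o['position'],o['tcp_rot'],o['width'])
cv2.imwrite('pics/w1.png',grab_frame('wrist'))
print(proj('wrist',[[.4748,-.1108,.08],[.5116,-.1135,.08],[.4379,-.108,.08],[o['position'][0],o['position'][1],.06]],o))
```

```text
[ 0.45965523 -0.12023708  0.22627556] [ 0.14114131  3.13762477 -0.00391917] 0.0073874350791759726
[[325.37363212 197.85295189]
 [325.67085491 233.18699474]
 [325.14742305 160.13787296]
 [314.38137329 179.14011622]]
```

View pics/w1.png

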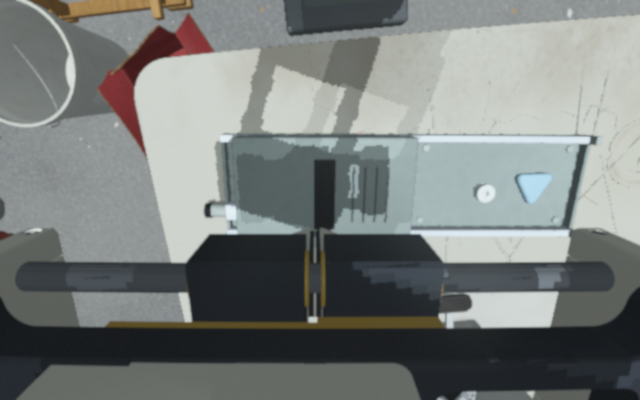

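Request:
move_arm([
  {"tx": -0.014, "ty": -0.034, "tz": 0, "wx": 0, "wy": 0, "wz": 0, "jaw": -1},
  {"tx": 0, "ty": 0, "tz": 0.03, "wx": 0, "wy": 0, "wz": 0, "jaw": -1},
  {"tx": 0, "ty": 0, "tz": 0.035, "wx": 0, "wy": 0, "wz": 0, "jaw": -1},
  {"tx": 0, "ty": 0, "tz": 0.035, "wx": 0, "wy": 0, "wz": 0, "jaw": -1},
  {"tx": 0, "ty": 0, "tz": 0.03, "wx": 0, "wy": 0, "wz": 0, "jaw": -1},
  {"tx": 0, "ty": 0, "tz": 0.02, "wx": 0, "wy": 0, "wz": 0, "jaw": -1},
  {"tx": 0, "ty": 0, "tz": 0.011, "wx": 0, "wy": 0, "wz": 0, "jaw": -1},
  {"tx": 0, "ty": 0, "tz": 0, "wx": 0, "wy": 0, "wz": 0, "jaw": -1},
  {"tx": 0, "ty": 0, "tz": 0, "wx": 0, "wy": 0, "wz": 0, "jaw": -1},
])

```text
time_s: 2.57
position: [0.4693, -0.148, 0.0655]
tcp_rot: [-0.131, -3.137, -0.001]
force: [0.3, 0.1, -0.4]
width: 0.0
gripper_force: 0.0
```

Request:
move_arm([
  {"tx": 0, "ty": 0.008, "tz": 0, "wx": 0, "wy": 0, "wz": 0, "jaw": -1},
  {"tx": 0, "ty": 0.012, "tz": 0, "wx": 0, "wy": 0, "wz": 0, "jaw": -1},
  {"tx": 0, "ty": 0.015, "tz": 0, "wx": 0, "wy": 0, "wz": 0, "jaw": -1},
  {"tx": 0, "ty": 0.018, "tz": 0, "wx": 0, "wy": 0, "wz": 0, "jaw": -1},
  {"tx": 0, "ty": 0.018, "tz": 0, "wx": 0, "wy": 0, "wz": 0, "jaw": -1},
  {"tx": 0, "ty": 0.018, "tz": 0, "wx": 0, "wy": 0, "wz": 0, "jaw": -1},
  {"tx": 0, "ty": 0.018, "tz": 0, "wx": 0, "wy": 0, "wz": 0, "jaw": -1},
  {"tx": 0, "ty": 0.018, "tz": 0, "wx": 0, "wy": 0, "wz": 0, "jaw": -1},
  {"tx": 0, "ty": 0.015, "tz": 0, "wx": 0, "wy": 0, "wz": 0, "jaw": -1},
  {"tx": 0, "ty": 0.01, "tz": 0, "wx": 0, "wy": 0, "wz": 0, "jaw": -1},
])

```text
time_s: 3.4
position: [0.4835, 0.0021, 0.0672]
tcp_rot: [0.13, 3.135, -0.001]
force: [2.4, -3.1, 2.4]
width: 0.007
gripper_force: 1.8
```

Request:
move_arm([
  {"tx": 0, "ty": 0.01, "tz": 0, "wx": 0, "wy": 0, "wz": 0, "jaw": -1},
  {"tx": 0, "ty": 0.01, "tz": 0, "wx": 0, "wy": 0, "wz": 0, "jaw": -1},
  {"tx": 0, "ty": 0.01, "tz": 0, "wx": 0, "wy": 0, "wz": 0, "jaw": -1},
  {"tx": 0, "ty": 0.01, "tz": 0, "wx": 0, "wy": 0, "wz": 0, "jaw": -1},
  {"tx": 0, "ty": 0.007, "tz": 0, "wx": 0, "wy": 0, "wz": 0, "jaw": -1},
  {"tx": 0, "ty": 0.004, "tz": 0, "wx": 0, "wy": 0, "wz": 0, "jaw": -1},
  {"tx": 0, "ty": 0, "tz": 0, "wx": 0, "wy": 0, "wz": 0, "jaw": -1},
])

```text
time_s: 3.98
position: [0.4875, 0.0521, 0.0666]
tcp_rot: [0.132, 3.137, 0.0]
force: [0.8, -1.7, 0.3]
width: 0.003
gripper_force: 0.5
```

Request:
move_arm([
  {"tx": 0, "ty": 0.005, "tz": 0, "wx": 0, "wy": 0, "wz": 0, "jaw": -1},
  {"tx": 0, "ty": 0.005, "tz": 0, "wx": 0, "wy": 0, "wz": 0, "jaw": -1},
  {"tx": 0, "ty": 0.003, "tz": 0, "wx": 0, "wy": 0, "wz": 0, "jaw": -1},
  {"tx": 0, "ty": 0.001, "tz": 0, "wx": 0, "wy": 0, "wz": 0, "jaw": -1},
  {"tx": 0, "ty": 0, "tz": 0, "wx": 0, "wy": 0, "wz": 0, "jaw": -1},
])

```text
time_s: 4.4
position: [0.4875, 0.0643, 0.0656]
tcp_rot: [-0.131, -3.138, 0.003]
force: [-1.4, -8.3, 3.5]
width: 0.004
gripper_force: 4.2
```

Request:
move_arm([
  {"tx": 0, "ty": -0.012, "tz": 0, "wx": 0, "wy": 0, "wz": 0, "jaw": -1},
  {"tx": 0, "ty": -0.015, "tz": -0.01, "wx": 0, "wy": 0, "wz": 0, "jaw": -1},
  {"tx": 0.005, "ty": -0.02, "tz": -0.025, "wx": 0, "wy": 0, "wz": 0, "jaw": -1},
  {"tx": 0.01, "ty": -0.025, "tz": -0.025, "wx": 0, "wy": 0, "wz": 0, "jaw": -1},
  {"tx": 0.01, "ty": -0.025, "tz": -0.025, "wx": 0, "wy": 0, "wz": 0, "jaw": -1},
  {"tx": 0.01, "ty": -0.025, "tz": -0.025, "wx": 0, "wy": 0, "wz": 0, "jaw": -1},
  {"tx": 0.01, "ty": -0.025, "tz": -0.02, "wx": 0, "wy": 0, "wz": 0, "jaw": -1},
  {"tx": 0.01, "ty": -0.025, "tz": -0.015, "wx": 0, "wy": 0, "wz": 0, "jaw": -1},
  {"tx": 0, "ty": 0, "tz": 0, "wx": 0, "wy": 0, "wz": 0, "jaw": -1},
  {"tx": 0, "ty": 0, "tz": 0, "wx": 0, "wy": 0, "wz": 0, "jaw": -1},
])

```text
time_s: 5.23
position: [0.418, -0.1025, 0.211]
tcp_rot: [0.137, 3.138, 0.001]
force: [-0.7, 0.9, -0.1]
width: -0.0
gripper_force: 0.0
```

Run:
```python
from h import *
o=get_obs();print(o['position'],o['tcp_rot'],o['width'],o['time_s'])
im=grab_frame('wrist')
cv2.imwrite('pics/w2.png',im)
cv2.imwrite('pics/w2c.png',cv2.resize(im[110:260,180:450],None,fx=2.9,fy=2.9,interpolation=cv2.INTER_CUBIC))
import pickle;pickle.dump({k:o[k] for k in('position','tcp_rot')},open('o2.pkl','wb'))
```

```text
[ 0.41797804 -0.10249605  0.2110287 ] [1.37465995e-01 3.13774770e+00 8.40392698e-04] -0.00015264868843430877 5.2333
```

View pics/w2c.png

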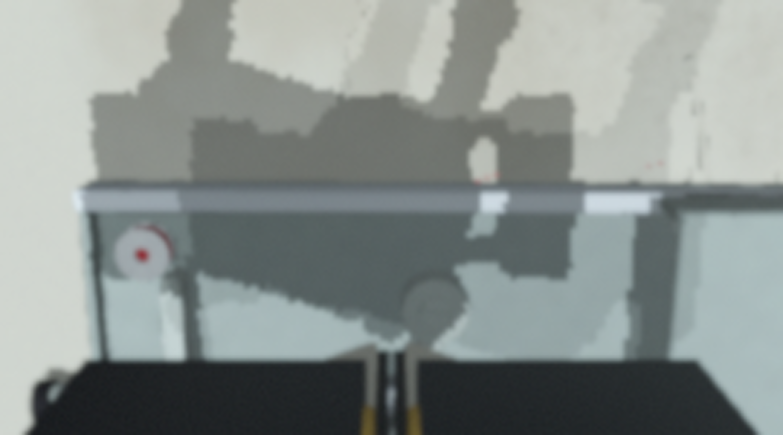

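Run:
```python
from h import *
import pickle;o=pickle.load(open('o2.pkl','rb'))
f=lambda u,v,z:back('wrist',(180+u/2.9,110+v/2.9),z,o)
bx=np.array([.9966,-.083]);by=np.array([.083,.9966]);O=np.array([.4761,-.124])
for n,u,v,z in(('disc',435,305,.044),('bob',143,253,.011),('plain?',175,282,.044),('railR',80,198,.022),('coverL',680,212,.054),('coverR',640,355,.022),('frontrail',300,186,.022)):
    X=f(u,v,z)[:2];print(n,X.round(4),(X-O)@bx,(X-O)@by)
```

```text
disc [ 0.4584 -0.089 ] -0.020536903733236453 0.03341959021045646
bob [ 0.438  -0.2018] -0.03156240782546649 -0.08065626993378186
plain? [ 0.4414 -0.1821] -0.02978109008248976 -0.06082035702755522
railR [ 0.4117 -0.2189] -0.0563152535135167 -0.09992920268719369
coverL [ 0.4288 -0.0026] -0.057244247352762644 0.1170872181426174
coverR [ 0.494  -0.0093] 0.008273408183673626 0.11582435363637286
frontrail [ 0.4145 -0.1355] -0.06045397583159267 -0.016585029684579523
```

Request:
move_arm([
  {"tx": -0.02, "ty": -0.014, "tz": 0, "wx": 0, "wy": 0, "wz": 0, "jaw": -1},
  {"tx": -0.02, "ty": -0.014, "tz": 0, "wx": 0, "wy": 0, "wz": 0, "jaw": -1},
  {"tx": 0, "ty": 0, "tz": 0.02, "wx": 0, "wy": 0, "wz": 0, "jaw": -1},
  {"tx": 0, "ty": 0, "tz": 0.03, "wx": 0, "wy": 0, "wz": 0, "jaw": -1},
  {"tx": 0, "ty": 0, "tz": 0.03, "wx": 0, "wy": 0, "wz": 0, "jaw": -1},
  {"tx": 0, "ty": 0, "tz": 0.02, "wx": 0, "wy": 0, "wz": 0, "jaw": -1},
  {"tx": 0, "ty": 0, "tz": 0.01, "wx": 0, "wy": 0, "wz": 0, "jaw": -1},
  {"tx": 0, "ty": 0, "tz": 0, "wx": 0, "wy": 0, "wz": 0, "jaw": -1},
  {"tx": 0, "ty": 0, "tz": 0, "wx": 0, "wy": 0, "wz": 0, "jaw": -1},
])

```text
time_s: 6.03
position: [0.4555, -0.1317, 0.0996]
tcp_rot: [-0.131, -3.136, -0.003]
force: [-0.5, 0.8, 0.7]
width: 0.002
gripper_force: 0.0
```

Run:
```python
from h import *
o=get_obs();X=o['position'][:2]
bx=np.array([.9966,-.083]);by=np.array([.083,.9966]);O=np.array([.4761,-.124])
print(o['position'],(X-O)@bx,(X-O)@by)
im=grab_frame('scene')
cv2.imwrite('pics/s2.png',cv2.resize(im[190:360,250:450],None,fx=3.5,fy=3.5,interpolation=cv2.INTER_CUBIC))
```

```text
[ 0.45553055 -0.13166775  0.09957893] -0.01986309004547431 -0.009348944342949824
```

View pics/s2.png

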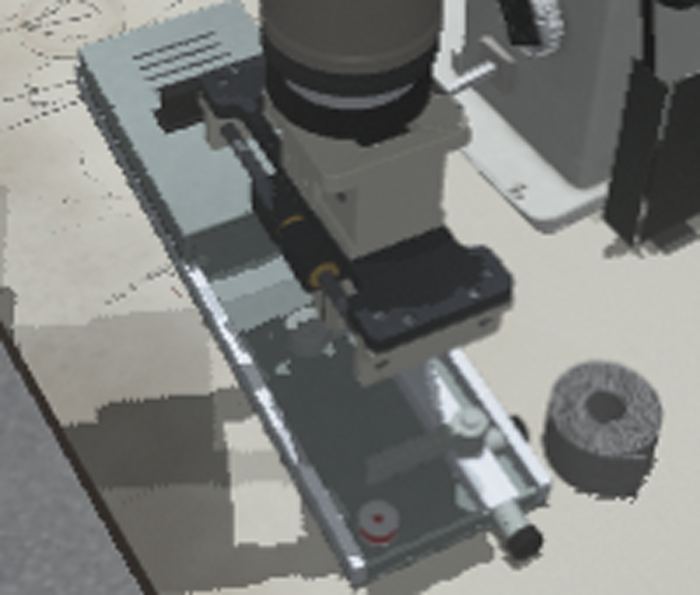

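Request:
move_arm([
  {"tx": 0, "ty": 0, "tz": 0.025, "wx": 0, "wy": 0, "wz": 0, "jaw": -1},
  {"tx": 0, "ty": 0, "tz": 0.025, "wx": 0, "wy": 0, "wz": 0, "jaw": -1},
  {"tx": 0, "ty": 0, "tz": 0.016, "wx": 0, "wy": 0, "wz": 0, "jaw": -1},
  {"tx": 0, "ty": 0, "tz": 0, "wx": 0, "wy": 0, "wz": 0, "jaw": -1},
  {"tx": 0.001, "ty": 0.007, "tz": 0, "wx": 0, "wy": 0, "wz": 0, "jaw": -1},
  {"tx": 0.001, "ty": 0.007, "tz": 0, "wx": 0, "wy": 0, "wz": 0, "jaw": -1},
  {"tx": 0.001, "ty": 0.006, "tz": 0, "wx": 0, "wy": 0, "wz": 0, "jaw": -1},
  {"tx": 0.001, "ty": 0.006, "tz": 0, "wx": 0, "wy": 0, "wz": 0, "jaw": -1},
  {"tx": 0, "ty": 0.005, "tz": 0, "wx": 0, "wy": 0, "wz": 0, "jaw": -1},
  {"tx": 0, "ty": 0, "tz": 0, "wx": 0, "wy": 0, "wz": 0, "jaw": -1},
])

```text
time_s: 6.92
position: [0.4558, -0.1012, 0.0358]
tcp_rot: [0.131, 3.136, -0.001]
force: [1.6, -1.0, 2.9]
width: 0.006
gripper_force: 1.4
```

Request:
move_arm([
  {"tx": 0.001, "ty": 0.006, "tz": 0, "wx": 0, "wy": 0, "wz": 0, "jaw": -1},
  {"tx": 0.0, "ty": 0.005, "tz": 0, "wx": 0, "wy": 0, "wz": 0, "jaw": -1},
  {"tx": -0.004, "ty": 0.006, "tz": 0, "wx": 0, "wy": 0, "wz": 0, "jaw": -1},
  {"tx": -0.005, "ty": 0.006, "tz": 0, "wx": 0, "wy": 0, "wz": 0, "jaw": -1},
  {"tx": -0.005, "ty": 0.005, "tz": 0, "wx": 0, "wy": 0, "wz": 0, "jaw": -1},
  {"tx": -0.006, "ty": 0.004, "tz": 0, "wx": 0, "wy": 0, "wz": 0, "jaw": -1},
  {"tx": -0.006, "ty": 0.004, "tz": 0, "wx": 0, "wy": 0, "wz": 0, "jaw": -1},
  {"tx": -0.005, "ty": 0.003, "tz": 0, "wx": 0, "wy": 0, "wz": 0, "jaw": -1},
  {"tx": 0, "ty": 0, "tz": 0, "wx": 0, "wy": 0, "wz": 0, "jaw": -1},
])

```text
time_s: 7.67
position: [0.4888, -0.0648, 0.0344]
tcp_rot: [0.132, 3.139, 0.0]
force: [-0.6, -0.7, 0.6]
width: 0.006
gripper_force: 0.2
```

Request:
move_arm([
  {"tx": -0.003, "ty": 0, "tz": 0, "wx": 0, "wy": 0, "wz": 0, "jaw": -1},
  {"tx": -0.002, "ty": 0, "tz": 0, "wx": 0, "wy": 0, "wz": 0, "jaw": -1},
  {"tx": 0, "ty": 0, "tz": 0, "wx": 0, "wy": 0, "wz": 0, "jaw": -1},
  {"tx": 0, "ty": 0, "tz": 0, "wx": 0, "wy": 0, "wz": 0, "jaw": -1},
])

```text
time_s: 8.0
position: [0.4906, -0.065, 0.034]
tcp_rot: [-0.133, -3.134, -0.003]
force: [-6.5, 1.8, 2.9]
width: 0.008
gripper_force: 3.3
```

Request:
move_arm([
  {"tx": 0.01, "ty": 0, "tz": 0, "wx": 0, "wy": 0, "wz": 0, "jaw": -1},
  {"tx": 0.015, "ty": 0, "tz": 0, "wx": 0, "wy": 0, "wz": 0, "jaw": -1},
  {"tx": 0, "ty": 0, "tz": -0.02, "wx": 0, "wy": 0, "wz": 0, "jaw": -1},
  {"tx": 0.01, "ty": 0, "tz": -0.035, "wx": 0, "wy": 0, "wz": 0, "jaw": -1},
  {"tx": 0.015, "ty": 0, "tz": -0.035, "wx": 0, "wy": 0, "wz": 0, "jaw": -1},
  {"tx": 0.015, "ty": 0, "tz": -0.035, "wx": 0, "wy": 0, "wz": 0, "jaw": -1},
  {"tx": 0.015, "ty": 0, "tz": -0.035, "wx": 0, "wy": 0, "wz": 0, "jaw": -1},
  {"tx": 0.015, "ty": 0, "tz": -0.03, "wx": 0, "wy": 0, "wz": 0, "jaw": -1},
  {"tx": 0, "ty": 0, "tz": 0, "wx": 0, "wy": 0, "wz": 0, "jaw": -1},
  {"tx": 0, "ty": 0, "tz": 0, "wx": 0, "wy": 0, "wz": 0, "jaw": -1},
])

```text
time_s: 8.83
position: [0.399, -0.0582, 0.2264]
tcp_rot: [0.133, 3.133, -0.002]
force: [-0.5, 0.5, -1.0]
width: 0.002
gripper_force: 0.0
```

Run:
```python
from h import *
im=grab_frame('scene')
cv2.imwrite('pics/s3.png',cv2.resize(im[140:370,220:460],None,fx=2.6,fy=2.6,interpolation=cv2.INTER_CUBIC))
bx=np.array([.9966,-.083]);by=np.array([.083,.9966]);O=np.array([.4761,-.124])
g=lambda x,y,z:[*(O+bx*x+by*y),z]
print((proj('scene',[g(.03,.075,.044),g(.03,.025,.044),g(-.056,.115,.054)])-[220,140])*2.6)
```

```text
[[333.54365789 308.94096991]
 [363.72352786 352.6732609 ]
 [215.19580497 302.73999697]]
```

View pics/s3.png

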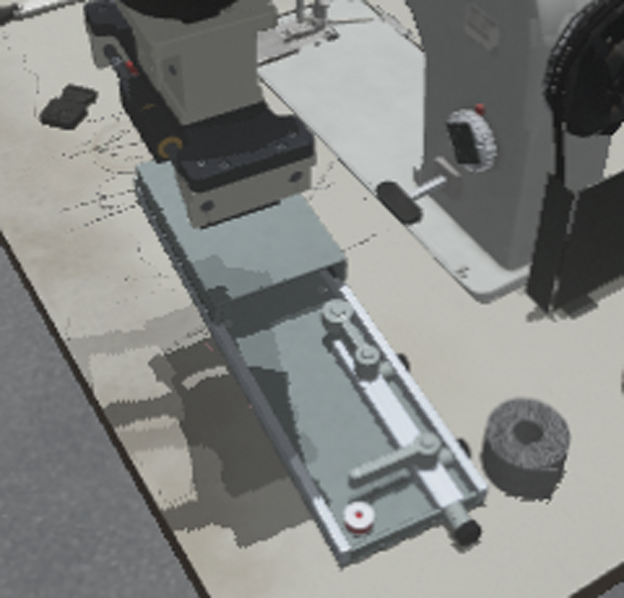

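The picture shows the disc at (338,313), against (334,309) expected for shut. The cover's near right corner is at (217,305), which matches the stop. The plain lever still points to the robot and the arm is clear of everything.

```bash
python3 -c "
from plant import *
print(finish_job())"
```

```text
the job is handed in; nothing more can be done
None
```

The job is handed in at about 9 s of the 48 s: in the last picture the cover is at its stop, the marked (left) handle is shut, and the plain handle still points to the robot; the judge's result was not shown.

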